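# Tap a bearing cup home, square in its housing

### The job

The brass bearing cup has only been started in the bore of the bolted-down housing and sits a little crooked. Take the white nylon drift from the tool stand and, touching the cup with nothing but the drift, tap its flange down lightly by turns around the rim, without cocking it and with no heavy blow, until it is fully home, flush all round, and stays solid under a last firm push of about 20 N held for a moment. Then put the drift back upright in the socket it came from and leave everything else in place.

Things in the scene. Friction and masses are not known exactly. Their poses are not given: they have to be found in the camera images.
- housing: Cast aluminium flange bearing housing bolted to a steel plate 150 mm square let into the bench, fixed. Origin 54 mm under the bore's mouth; z up along the bore. Its boss (82 mm across) ends in a flat face 50 to 54 mm above the bench. The last firm push on the home cup: 18 to 30 N for 0.3 s; over 40 N at any time, touch-down included, is a heavy blow. Over 0.08 rad out of square the cup is cocked.
- bore_mouth (a point): Centre of the bore's mouth in the plane of the boss's face; z is the bore's axis. Bore 47 mm across, open below. A spring-steel ring in it grips the cup by dry friction: a push at one place on the flange drives that side down at 4 to 13 N and tips the cup by 0.025 to 0.05 rad per mm; the cup stays where it is left. When home it stops solidly.
- cup_flange (a point): Loose brass bearing cup (120 g), a flanged ring. Point: centre of the flange's underside; z is the cup's axis, up. Flange: flat ring, 60 mm outside, hole 32 mm, 4 mm thick (tap its top). Skirt below: 44.6 mm across, 16 mm long. At the start the flange stands 6 to 7.5 mm off the housing's face, tilted 0.02 to 0.06 rad any way; home, its underside rests on that face, this point at bore_mouth.
- drift_mid (a point): White nylon drift, the only white tool: a round rod 110 mm long, 20 mm thick, its lower 14 mm a tip 12 mm thick (then a 10 mm cone); 36 to 60 g. Point on its axis half-way, 55 mm above the tip; z along the rod, up. Stands upright, tip down, in one of the stand's three sockets, tip 4 to 10 mm above the bench, upper 70 mm free above the stand; hold it there.
- stand: Wooden tool stand, a block 62 x 200 x 50 mm tall let 0 to 6 mm into the bench, fixed; origin at the centre of its underside, long side along its y axis. Three round sockets 24 mm across and 40 mm deep in its top, at y = -62, 0 and +62 mm. The tallest tool in it ends 90 mm above its top.
- punch_mid (a point): Dark steel punch standing in another socket, 19 mm thick, 130 mm long, top narrowed to 9 mm; point on its axis 65 mm above its foot. Bystander.
- awl_mid (a point): Awl with a bulbous dark wooden handle (27 mm thick) on a steel ferrule, standing in another socket, 100 mm long; point on its axis 50 mm above its foot. Bystander.
- grease: Grease jar, 60 mm across, 55 mm tall, standing on the bench; origin at the centre of its underside. Bystander.
- pliers: Pliers with black grips, 140 mm long, lying on the bench; origin at the pivot. Bystander.
Mind the look-alikes: they are no part of the job. Of the things that look like the housing, take the one that is farthest to the robot's right at the start.

How it is judged:
By the outcome, as a careful person would: the job done as asked, in the order asked, and still so for the second after the job is handed in, with the robot touching nothing.
It also fails if it takes over 64 s, if anything falls off the work surface, if the arm or the gripper's body presses on something with over 40 N, if the wrist force passes 120 N, or if a joint passes its speed limit or range.

### The arm

A 7-joint arm with a two-finger parallel gripper is mounted at the origin on the work surface. World frame = base frame: x ahead of the robot, y to its left, z up, the work surface at z = 0. Lengths are in m, angles in rad, forces in N, time in s.
With the tool pointing down it reaches from about 0.425 to 0.925 m from the base axis. Payload 6.8 kg.
Tool frame: the origin (TCP) lies midway between the tips of the shut fingers; the grasp point (between the pads) lies 19 mm behind it (grip_point_offset is the z of the grasp point in the tool frame, in m); z points along the fingers, y is the line along which they close (so a half turn about z gives the same grasp; the last joint's range is limited). The gripper opens to 85 mm and grips with 20 to 120 N. Pads are 22 mm wide; open, the fingers measure 114 mm over their backs; the gripper's body (76 mm by 85 mm) begins 54 mm behind the grasp point. The pads swing forward as they close: fully open they stand 13 mm farther back than shut.
Start: joints at [1.093, 0.477, 0.022, 1.555, -0.011, 1.109, -0.083], TCP at [0.244, -0.629, 0.201] pointing down, gripper open.
Joint ranges: [-2.96, 2.96], [-0.34, 2.1], [-1.41, 1.46], [0.24, 2.44], [-1.37, 4.51], [0.17, 1.92], [-2.96, 2.96]. Speed limits (rad/s): [2.39, 2.39, 3.14, 3.14, 3.14, 3.14, 3.14].

### API

Orientations are given as a rotation vector (axis times angle).
In Python, from bench import get_obs, grab_frame, calibration, hand_in, grip_point_offset gives the robot as it stands.
- The arm moves only by the shell command python3 -m pendant 'ROWS' [OPENING] [FORCE]. ROWS is a JSON object of lists of equal length, an entry for each row: "translation": the shift along the world's x, y, z in units of 25 mm (1.0 is 25 mm), a list of three; "delta_rot": the turn, a rotation vector about the world's x, y, z in units of 5 degrees (1.0 is 5 degrees), a list of three. In form: {"translation": [[dx, dy, dz], ...], "delta_rot": [[rx, ry, rz], ...]}. A call has 1 to 12 rows; each row is the pose to reach, as a shift and turn from the pose commanded when the call began; what a row does not reach only later rows make up. A row lasts 1/8 s, in which the tool goes at most 62.5 mm and 10.7 degrees, less where a joint would pass 70% of its speed; a pose out of reach is approached as far as the arm can. A call with a gripper value outside its range is refused whole. OPENING is the opening, from 0 (shut) to 1 (fully open), set as the call begins (- or left out, the last holds). The fingers move at their own pace and stop on an object; FORCE is the grip in N (left out, the last holds). Time passes only in rows, so rows that repeat a pose let the fingers close. It gives the time, the measured TCP pose, the force, the opening and the grip force at its end, in the units of the state.
- get_obs(): the state, without advancing time (a new reading comes with each control period).
- grab_frame(name): name is "side" or "top"; returns (picture, depth): 384x512x3 uint8, red, green, blue; 384x512 float32, m along the optical axis (not along the pixel's ray), 0 where there is no reading.
- calibration(name): a dict with "K" (3x3 intrinsics, pixels), "rvec" (rotation vector, rad) and "tvec" (3), from world to camera coordinates, as OpenCV has them. Camera axes: x right, y down, z forward; pixel columns grow to the right and rows downward; lengths in m; the calibration is good to about 2 mm. A picture is of the moment at which its call begins. calibration takes no time and is no camera call.
- hand_in(): hands the job in; it is judged then, once.
The state is a dict: "clock": time; "joints": joint angles; "qvel": joint speeds; "tau": joint torques, N m; "tcp_pos": TCP position; "orientation": TCP orientation; "contact_force": force on the tool from outside, world axes, zero at the start; "moment": the same for the moment, N m; "grip_width": finger opening in m; "gripper_force": force on a finger pad.
Only numpy, scipy, OpenCV 4.12 (cv2) and the standard library are available. Lean on these libraries where they do the work, as an engineer would, in place of code of your own. Each camera call takes 0.05 s, during which the arm holds its last target. There are 200 camera calls.

## Working session

There is one attempt and no reset: what is moved stays moved. The work goes in short steps, Python scripts to look and compute and a shell command to move; the robot and the scene stay as the last step left them, time stands still between calls to the robot, and variables do not carry over. Pictures are saved under pics/ and viewed, at most 10 in all, crops included, and the job is handed in when it is done.

```bash
mkdir -p pics
cat > h.py <<'E'
import numpy as np, cv2
from bench import *
def cam(n):
    c=calibration(n); K=np.array(c["K"]);R=cv2.Rodrigues(np.array(c["rvec"],float))[0];t=np.array(c["tvec"],float).ravel()
    return K,R,t
def cloud(n,d):
    K,R,t=cam(n); v,u=np.mgrid[0:d.shape[0],0:d.shape[1]]
    p=np.stack([(u-K[0,2])/K[0,0]*d,(v-K[1,2])/K[1,1]*d,d],-1)
    return (p-t)@R
def ray(n,u,v,z):
    K,R,t=cam(n); o=-R.T@t; r=R.T@np.array([(u-K[0,2])/K[0,0],(v-K[1,2])/K[1,1],1])
    return o+r*(z-o[2])/r[2]
def proj(n,P):
    K,R,t=cam(n); q=np.atleast_2d(P)@R.T+t; q=q@K.T; return q[:,:2]/q[:,2:]
E
python3 - <<'E'
from h import *
for n in("top","side"):
    im,d=grab_frame(n); np.savez(f"{n}0.npz",im=im,d=d)
    cv2.imwrite(f"pics/{n}0.png",im[:,:,::-1])
    K,R,t=cam(n); print(n,(-R.T@t).round(3),R[2].round(3),K[0,0],(d>0).mean())
o=get_obs(); print(o, grip_point_offset)
E
```

```text
top [0.504 0.004 0.847] [ 0.107  0.034 -0.994] 363.5720171951143 0.9961293538411459
side [0.506 0.644 0.49 ] [ 0.081 -0.838 -0.54 ] 370.09905326058504 0.9961140950520834
{'clock': 0.1, 'joints': array([ 1.0928844 ,  0.47774632,  0.02232467,  1.55634827, -0.01147282,
        1.10933121, -0.08309572]), 'qvel': array([ 0.00121429, -0.0012919 ,  0.00075918, -0.00064622, -0.00123747,
       -0.00145185,  0.00032923]), 'tau': array([ 5.04705604e-03, -5.97755706e+01,  1.61326747e+00, -2.81954885e+01,
        1.26316704e-02,  4.99196729e-03, -1.41618834e-06]), 'tcp_pos': array([ 0.2437443 , -0.62881548,  0.19990511]), 'orientation': array([-3.08640816e+00, -5.77373321e-01,  7.08542764e-04]), 'contact_force': array([0.59237268, 1.11487157, 0.21132289]), 'moment': array([-0.02405594,  0.0278611 , -0.03768573]), 'gripper_force': 0.0, 'grip_width': 0.08517249501443344} -0.0187
```

View pics/top0.png

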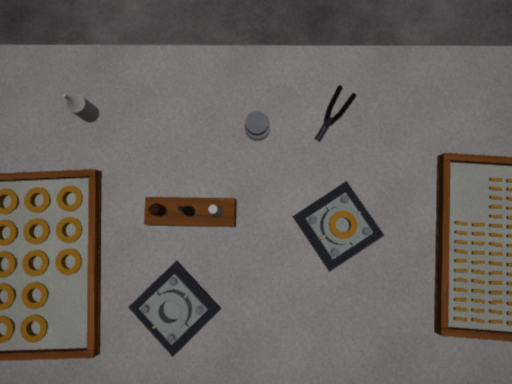

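View pics/side0.png

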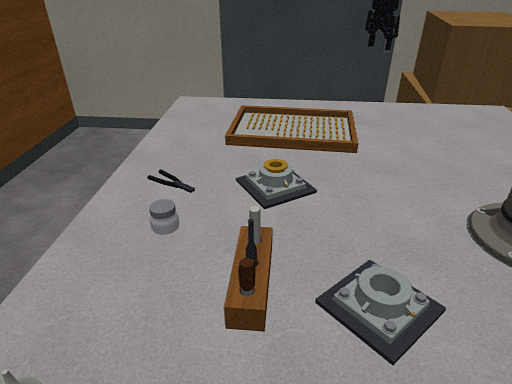

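The top view shows two housings: one at (343,225) with the brass cup, farthest to the robot's right, and an empty one at (174,308) on the left. I take the first because it is the rightmost and holds the started cup. Tools in the stand are the awl (157,210), the punch (187,210) and the drift (214,210). The drift is the only white one. The side view agrees: drift at (254,222), cup at (275,166).

```bash
cat > m.py <<'E'
from h import *
def load(n): z=np.load(f"{n}0.npz"); return z["im"],z["d"]
def plane(p):
    c=p.mean(0); 
    for _ in range(4):
        n=np.linalg.svd(p-c)[2][2]; r=abs((p-c)@n); p=p[r<max(2.5*np.median(r),1e-4)]; c=p.mean(0)
    n=np.linalg.svd(p-c)[2][2]; return c,n*np.sign(n[2]),len(p)
def brass(im): 
    h=cv2.cvtColor(im,cv2.COLOR_RGB2HSV); return (h[...,0]>10)&(h[...,0]<30)&(h[...,1]>130)&(h[...,2]>70)
def ell(mask):
    m=mask.astype(np.uint8); cs,_=cv2.findContours(m,cv2.RETR_EXTERNAL,cv2.CHAIN_APPROX_NONE); c=max(cs,key=cv2.contourArea); return c,cv2.fitEllipse(c)
E
python3 - <<'E'
from m import *
im,d=load("top"); P=cloud("top",d)
# bench
b=P[100:180,380:430].reshape(-1,3); print("bench z",np.median(b[:,2]))
bm=brass(im); bm[:, :290]=0; bm[:,400:]=0
c,e=ell(bm); print("brass",e,bm.sum()); p=P[bm]; print("cup top z med",np.median(p[:,2]),plane(p[p[:,2]>0.05]))
for z in(.058,.062,.064): print(ray("top",*e[0],z))
r=np.hypot(P[...,0]-ray("top",*e[0],.062)[0],P[...,1]-ray("top",*e[0],.062)[1])
for a,bb in((.032,.036),(.036,.040),(.044,.05)): print(a,np.percentile(P[(r>a)&(r<bb)][:,2],[10,50,90]))
# drift
h=cv2.cvtColor(im,cv2.COLOR_RGB2HSV); g=im[200:220,204:226].min(-1); m=np.zeros(d.shape,bool); m[198:222,200:230]=im[198:222,200:230].min(-1)>140
c,e=ell(m); print("drift",e,m.sum(),np.median(P[m],0),np.percentile(P[m][:,2],[5,50,95]))
for z in(.12,.114): print(ray("top",*e[0],z))
# stand
hs=(h[...,0]<18)&(h[...,1]>100); hs[:,:140]=0; hs[:,240:]=0; hs[:190]=0; hs[232:]=0
c,_=ell(hs); R=cv2.minAreaRect(c); bx=cv2.boxPoints(R); print("stand",R); print(np.array([ray("top",*q,.047) for q in bx]).round(4)); print("ztop",np.median(P[hs][:,2]))
# side drift
im2,d2=load("side"); P2=cloud("side",d2)
m=np.zeros(d2.shape,bool); m[203:250,240:266]=im2[203:250,240:266].min(-1)>110
q=P2[m]; print("side drift n",m.sum(), np.percentile(q,[2,50,98],axis=0).round(4))
bm=brass(im2); bm[:150]=0;bm[182:]=0;bm[:,:255]=0;bm[:,300:]=0
c,e=ell(bm); print("side brass",e); 
q=P2[bm];print(np.percentile(q,[5,50,95],axis=0).round(4))
for z in(.06,.062,.064): print(ray("side",*e[0],z))
A=cv2.resize(im[165:285,280:400],(400,400),interpolation=2); B=cv2.resize(im2[140:260,215:335],(400,400),interpolation=2)
cv2.imwrite("pics/crop.png",np.hstack([A,B])[:,:,::-1])
E
```

```text
bench z 0.00028261184020313433
brass ((342.7886657714844, 224.28530883789062), (26.189496994018555, 26.925029754638672), 137.01280212402344) 410
cup top z med 0.06406553149985979 (array([ 0.53786359, -0.15885592,  0.06417546]), array([ 0.008505  , -0.02516919,  0.99964703]), 331)
[ 0.53813122 -0.159761    0.058     ]
[ 0.53795736 -0.15893266  0.062     ]
[ 0.53787042 -0.15851849  0.064     ]
0.032 [0.05136268 0.05292493 0.0547345 ]
0.036 [0.0513026  0.05300741 0.05507309]
0.044 [0.02150939 0.02325412 0.02940044]
drift ((212.3125457763672, 208.55165100097656), (6.168728351593018, 6.458807468414307), 91.5243148803711) 38 [0.56084296 0.11440578 0.12008897] [0.11802889 0.12008897 0.12146731]
[0.56155646 0.11391103 0.12      ]
[0.56203277 0.11482062 0.114     ]
stand ((189.71630859375, 211.1704559326172), (91.0035400390625, 27.890445709228516), 1.005086064338684)
[[0.5292 0.2761 0.047 ]
 [0.5915 0.2784 0.047 ]
 [0.5918 0.0742 0.047 ]
 [0.53   0.0736 0.047 ]]
ztop 0.050474279642044866
side drift n 403 [[ 0.5523 -0.0767 -0.0011]
 [ 0.5911 -0.0272  0.0007]
 [ 0.6129  0.1205  0.1209]]
side brass ((275.32080078125, 165.31459045410156), (12.893442153930664, 22.88903045654297), 88.42346954345703)
[[ 0.515  -0.1805  0.0525]
 [ 0.5382 -0.1561  0.0636]
 [ 0.5615 -0.1318  0.0658]]
[ 0.5385923  -0.15947045  0.06      ]
[ 0.53844267 -0.1557312   0.062     ]
[ 0.53829303 -0.15199196  0.064     ]
```

View pics/crop.png

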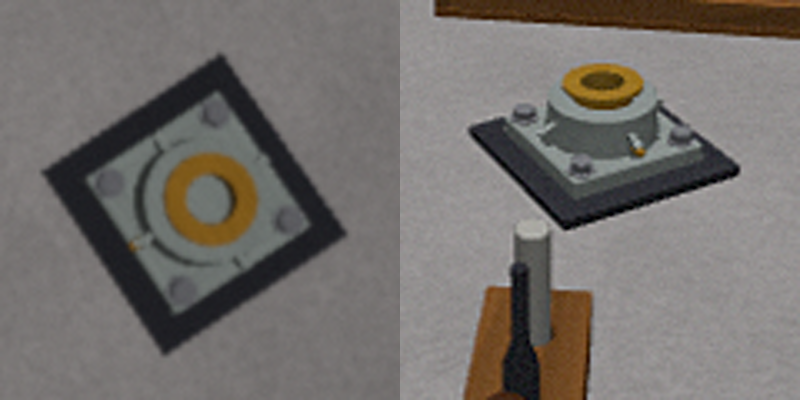

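The crop confirms it: on the left is the bolted housing with the brass cup seated crooked, on the right the white drift behind the dark punch. The measured sizes and heights match what was given (drift top 0.120 m, boss face 0.053 m, cup top about 0.064 m). Now moving over the drift, with the fingers set to close along x, away from the punch.

```bash
python3 -m pendant '{"translation":[[12.69,29.69,-0.8],[12.69,29.69,-0.8],[12.69,29.69,-0.8],[12.69,29.69,-0.8],[12.69,29.69,-0.8],[12.69,29.69,-0.8],[12.69,29.69,-0.8],[12.69,29.69,-0.8],[12.69,29.69,-0.8],[12.69,29.69,-0.8],[12.69,29.69,-0.8],[12.69,29.69,-0.8]],"delta_rot":[[0,0,13.76],[0,0,13.76],[0,0,13.76],[0,0,13.76],[0,0,13.76],[0,0,13.76],[0,0,13.76],[0,0,13.76],[0,0,13.76],[0,0,13.76],[0,0,13.76],[0,0,13.76]]}' 1
```

```text
clock: 1.6
tcp_pos: [0.539, 0.0616, 0.182]
orientation: [2.222, 2.22, -0.001]
contact_force: [0.2, -1.3, 0.4]
grip_width: 0.0854
gripper_force: 0.0
```

```bash
python3 -m pendant '{"translation":[[0,0,0],[0,0,0]],"delta_rot":[[0,0,0],[0,0,0]]}'
```

```text
clock: 1.85
tcp_pos: [0.5381, 0.0595, 0.1816]
orientation: [-2.221, -2.221, 0.002]
contact_force: [0.3, -1.1, -0.7]
grip_width: 0.0856
gripper_force: 0.0
```

```bash
python3 -m pendant '{"translation":[[0.92,2.16,0],[0.92,2.16,0],[0.92,2.16,-0.8],[0.92,2.16,-1.8],[0.92,2.16,-2.8],[0.92,2.16,-3.6],[0.92,2.16,-4.2],[0.92,2.16,-4.56],[0.92,2.16,-4.56]],"delta_rot":[[0,0,0],[0,0,0],[0,0,0],[0,0,0],[0,0,0],[0,0,0],[0,0,0],[0,0,0],[0,0,0]]}'
python3 - <<'E'
from h import *
im,d=grab_frame("side"); cv2.imwrite("pics/s1.png",cv2.resize(im[130:330,170:370],(600,600))[:,:,::-1])
E
```

```text
clock: 2.98
tcp_pos: [0.5615, 0.1139, 0.0679]
orientation: [-2.221, -2.221, 0.001]
contact_force: [0.6, 1.7, -0.2]
grip_width: 0.0853
gripper_force: 0.0
```

View pics/s1.png

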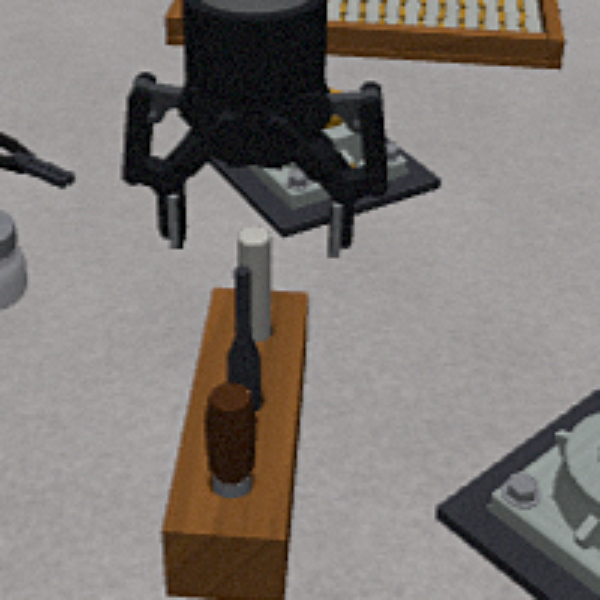

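Run:
```python
from h import *
def crop(P): return ((proj("side",P)-[170,130])*3).round(1)
print(crop([[.5615,.1139,.12],[.5615,.1139,.05],[.5615+.0425,.1139,.081],[.5615-.0425,.1139,.081],[.5615,.1139,.068]]))
im,d=grab_frame("side"); P=cloud("side",d)
for (u,v) in ((255,240),(262,300),(338,245),(175,235)):
    U,V=170+u//3,130+v//3; print(u,v,P[V,U].round(4))
im,d=grab_frame("top"); cv2.imwrite("pics/t1.png",cv2.resize(im[140:280,120:310],(760,560))[:,:,::-1])
```

```text
[[254.2 234. ]
 [254.7 327.1]
 [184.8 283.2]
 [325.  291.2]
 [254.6 304.2]]
255 240 [0.5603 0.1215 0.1211]
262 300 [0.5569 0.1215 0.0775]
338 245 [0.5136 0.1229 0.123 ]
175 235 [0.6067 0.1256 0.1251]
```

Run:
```python
from h import *
print(get_obs()["tcp_pos"],get_obs()["clock"],get_obs()["joints"])
im,d=grab_frame("side"); P=cloud("side",d)
for u in (338,175):
  for v in range(195,300,9):
    U,V=170+u//3,130+v//3; print(u,v,P[V,U].round(4),im[V,U])
m=(abs(P[...,1]-.1139)<.04)&(abs(P[...,0]-.5615)<.07)&(P[...,2]>.06)&(abs(P[...,0]-.5615)>.025); print(P[m][:,2].min())
```

```text
[0.56221048 0.11432299 0.06891148] 3.125 [ 0.09517163  0.52488045 -0.52461464  1.88606315  0.3502902   0.82093979
 -0.61300841]
338 195 [0.5147 0.1245 0.1567] [11  0 10]
338 204 [0.5145 0.1241 0.1504] [124 127 130]
338 213 [0.5143 0.1231 0.1438] [83 86 86]
338 222 [0.5141 0.1236 0.138 ] [82 87 87]
338 231 [0.5138 0.1243 0.1324] [83 86 88]
338 240 [0.5136 0.1241 0.126 ] [66 72 70]
338 249 [0.5134 0.1249 0.1203] [90 91 91]
338 258 [ 0.5152 -0.0325 -0.    ] [156 153 154]
338 267 [ 0.5148 -0.0203  0.0006] [158 156 153]
338 276 [ 5.143e-01 -9.600e-03  4.000e-04] [161 155 157]
338 285 [ 5.139e-01 -4.000e-04 -9.000e-04] [155 151 153]
338 294 [0.5135 0.0135 0.0017] [154 153 150]
175 195 [0.6061 0.1228 0.1501] [92 95 97]
175 204 [0.606  0.1248 0.1453] [46 47 47]
175 213 [0.6065 0.1236 0.1383] [44 46 45]
175 222 [0.6067 0.1239 0.1324] [58 60 63]
175 231 [0.6069 0.1245 0.1265] [65 68 71]
175 240 [0.607  0.1251 0.1205] [65 68 69]
175 249 [ 0.6377 -0.0313  0.0009] [168 164 164]
175 258 [ 6.361e-01 -2.090e-02  1.000e-04] [163 160 159]
175 267 [ 6.342e-01 -9.700e-03  2.000e-04] [158 157 156]
175 276 [0.6325 0.0011 0.    ] [162 161 158]
175 285 [6.306e-01 1.230e-02 4.000e-04] [163 158 157]
175 294 [ 6.291e-01  2.210e-02 -1.000e-04] [155 153 151]
0.11317972910430645
```

View pics/t1.png

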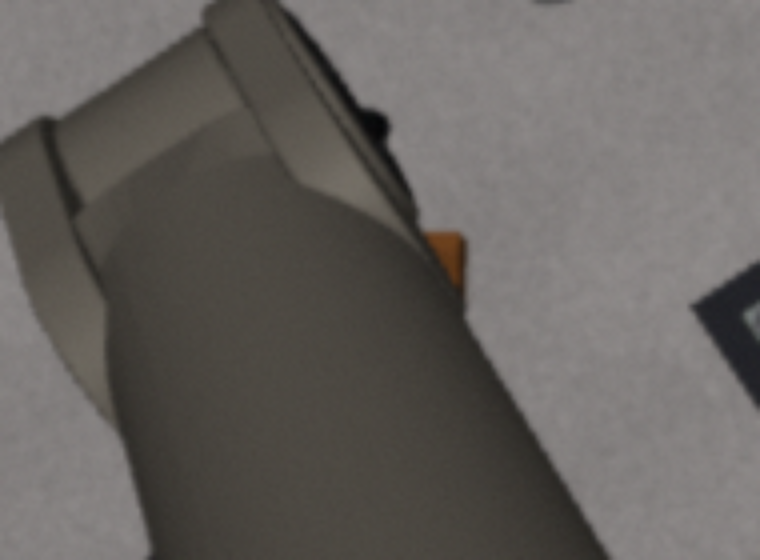

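Run:
```python
from h import *
z=np.load("side0.npz"); P=cloud("side",z["d"])
m=(abs(P[...,0]-.244)<.1)&(abs(P[...,1]+.629)<.1)&(P[...,2]>.1)
q=P[m]; print(len(q),"start: lowest gripper z",np.sort(q[:,2])[:8].round(4),q[np.argsort(q[:,2])[:8]].round(3))
print(proj("side",[[.244,-.629,.2],[.244,-.629,.213]]), np.argwhere(m).max(0))
im,d=grab_frame("side"); P=cloud("side",d)
m=(abs(P[...,1]-.1139)<.06)&(abs(P[...,0]-.5615)<.02)&(P[...,2]>.125); print("body low",np.sort(P[m][:,2])[:5])
```

```text
1201 start: lowest gripper z [0.246  0.246  0.2464 0.2465 0.2465 0.2466 0.2468 0.247 ] [[ 0.219 -0.587  0.246]
 [ 0.238 -0.585  0.246]
 [ 0.223 -0.585  0.246]
 [ 0.226 -0.584  0.247]
 [ 0.229 -0.584  0.247]
 [ 0.253 -0.674  0.247]
 [ 0.25  -0.673  0.247]
 [ 0.233 -0.581  0.247]]
[[374.87161495  63.0152674 ]
 [375.55954555  58.85225607]] [ 51 399]
body low [0.13926332 0.13951419 0.17248367 0.17262132 0.17278483]
```

Depth shows the fingertips about 33 mm higher than the reported TCP implies. The offset is the same at the start pose and here, and it shows on the gripper body as well as the tips. I'll trust the cameras, descend the difference and check.

```bash
python3 -m pendant '{"translation":[[0,0,-0.4],[0,0,-0.8],[0,0,-1.16],[0,0,-1.28],[0,0,-1.28]],"delta_rot":[[0,0,0],[0,0,0],[0,0,0],[0,0,0],[0,0,0]]}'
cat > tip.py <<'E'
from h import *
o=get_obs(); x,y,zz=o["tcp_pos"]
im,d=grab_frame("side"); P=cloud("side",d)
m=(abs(P[...,1]-y)<.03)&(abs(P[...,0]-x)<.07)&(abs(P[...,0]-x)>.025)&(P[...,2]>.06); q=P[m]
print(x,y,zz,"tips",np.sort(q[:,2])[:5].round(4),"finger x:",np.percentile(q[q[:,2]<q[:,2].min()+.02][:,0],[0,100]))
m=(abs(P[...,1]-y)<.06)&(abs(P[...,0]-x)<.015)&(P[...,2]>.122);print("body",np.sort(P[m][:,2])[:4])
cv2.imwrite("pics/tip.png",cv2.resize(im[130:330,170:370],(600,600))[:,:,::-1])
E
python3 tip.py
```

```text
clock: 3.85
tcp_pos: [0.5614, 0.1141, 0.0359]
orientation: [-2.221, -2.221, 0.001]
contact_force: [0.5, 0.8, -0.2]
grip_width: 0.0856
gripper_force: 0.0
0.5614419946677913 0.11408330138135214 0.03587608634871658 tips [0.0805 0.0807 0.0811 0.0811 0.0811] finger x: [0.505591   0.61797765]
body [0.12431389 0.12599675 0.13850273 0.13879875]
```

View pics/tip.png

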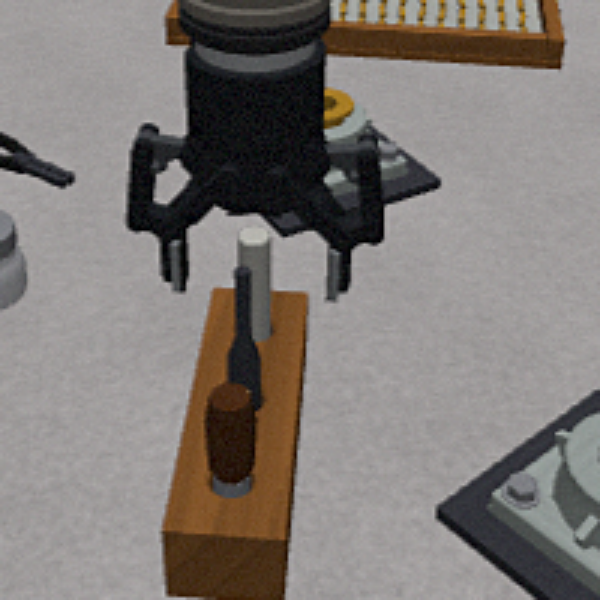

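Fingertips are at 0.081, around the upper drift, and clear of the stand and punch. Closing.

```bash
python3 -m pendant '{"translation":[[0,0,0],[0,0,0],[0,0,0],[0,0,0],[0,0,0],[0,0,0],[0,0,0],[0,0,0]],"delta_rot":[[0,0,0],[0,0,0],[0,0,0],[0,0,0],[0,0,0],[0,0,0],[0,0,0],[0,0,0]]}' 0 100
python3 - <<'E'
from h import *
o=get_obs(); print(o["tcp_pos"],o["contact_force"],o["moment"])
E
```

```text
clock: 4.9
tcp_pos: [0.5619, 0.1141, 0.0366]
orientation: [2.222, 2.221, 0.001]
contact_force: [-0.9, -0.8, 5.2]
grip_width: 0.0179
gripper_force: 97.5
[0.56185126 0.11411434 0.03659023] [-0.87364543 -0.79521269  5.22185098] [-0.13991051  0.26555494  0.01815543]
```

```bash
python3 -m pendant '{"translation":[[0,0,0.5],[0,0,1.2],[0,0,2.0],[0,0,2.8],[0,0,3.2],[0,0,3.2],[0,0,3.2]],"delta_rot":[[0,0,0],[0,0,0],[0,0,0],[0,0,0],[0,0,0],[0,0,0],[0,0,0]]}'
cat > drift.py <<'E'
from m import *
import sys
o=get_obs(); x,y,zz=o["tcp_pos"]
im,d=grab_frame("side"); P=cloud("side",d)
# region of drift below fingers: white pixels near predicted axis
h=cv2.cvtColor(im,cv2.COLOR_RGB2HSV)
m=(abs(P[...,1]-y-.006)<.02)&(abs(P[...,0]-x)<.02)&(P[...,2]<zz+.03)&(P[...,2]>zz-.07+.015)&(im.min(-1)>60)
q=P[m]; print("tcp",x,y,zz,"n",len(q),"z range",np.sort(q[:,2])[:4].round(4),q[:,2].max())
for a in np.arange(q[:,2].min(),q[:,2].max(),.008):
    s=q[(q[:,2]>=a)&(q[:,2]<a+.008)]
    if len(s)>3: print(a.round(4),"x",s[:,0].min().round(4),s[:,0].max().round(4),"xm",((s[:,0].min()+s[:,0].max())/2).round(4),"yfront",np.percentile(s[:,1],90).round(4),len(s))
v,u=np.argwhere(m).mean(0).astype(int)
cv2.imwrite(sys.argv[1],cv2.resize(im[v-60:v+60,u-60:u+60],(600,600),interpolation=cv2.INTER_CUBIC)[:,:,::-1])
E
python3 drift.py pics/lift.png
```

```text
clock: 5.78
tcp_pos: [0.5611, 0.1138, 0.1156]
orientation: [-2.221, -2.221, 0.002]
contact_force: [-0.5, -0.6, -1.4]
grip_width: 0.018
gripper_force: 97.5
tcp 0.5611496565640869 0.11376645880482507 0.11563800529147714 n 225 z range [0.0901 0.0902 0.0906 0.0911] 0.14561343992651668
0.0901 x 0.5559 0.5626 xm 0.5592 yfront 0.1191 17
0.0981 x 0.5558 0.5663 xm 0.561 yfront 0.1187 22
0.1061 x 0.5537 0.5698 xm 0.5618 yfront 0.1223 22
0.1141 x 0.5536 0.5694 xm 0.5615 yfront 0.1227 38
0.1221 x 0.5521 0.5693 xm 0.5607 yfront 0.1238 40
0.1301 x 0.5521 0.5712 xm 0.5617 yfront 0.123 46
0.1381 x 0.5523 0.5715 xm 0.5619 yfront 0.1235 40
```

View pics/lift.png

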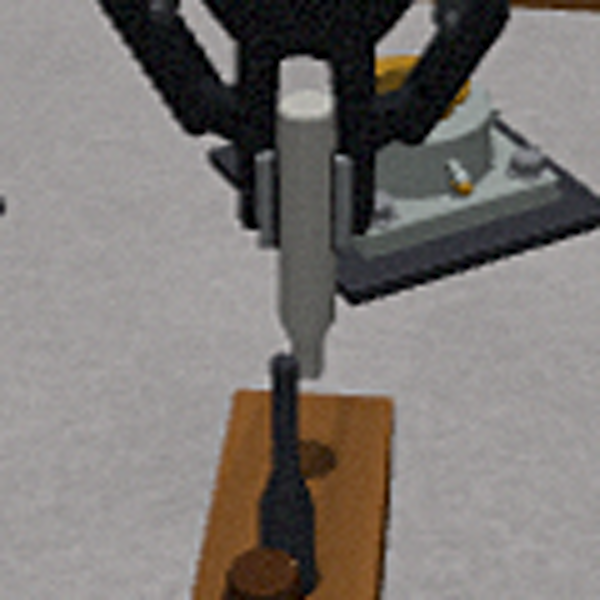

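Drift held upright: the tip is about 26.5 mm below the reported TCP z, and the axis is at the TCP in x and y. Moving to the high (+y) side of the flange.

```bash
python3 -m pendant '{"translation":[[-0.1,-1.3,0],[-0.3,-3.3,0],[-0.5,-5.5,0],[-0.7,-7.7,0],[-0.92,-9.3,0],[-0.92,-9.95,0],[-0.92,-9.95,-0.4],[-0.92,-9.95,-0.6],[-0.92,-9.95,-0.6],[-0.92,-9.95,-0.6]],"delta_rot":[[0,0,0],[0,0,0],[0,0,0],[0,0,0],[0,0,0],[0,0,0],[0,0,0],[0,0,0],[0,0,0],[0,0,0]]}'
python3 - <<'E'
from m import *
o=get_obs(); print(o["tcp_pos"],o["contact_force"])
im,d=grab_frame("side"); P=cloud("side",d)
bm=brass(im); bm[:150]=0;bm[185:]=0;bm[:,:250]=0;bm[:,300:]=0
q=P[bm]; print(len(q),plane(q[q[:,2]>.058]))
v,u=165,275
cv2.imwrite("pics/above.png",cv2.resize(im[v-50:v+50,u-50:u+50],(600,600),interpolation=cv2.INTER_CUBIC)[:,:,::-1])
E
```

```text
clock: 7.08
tcp_pos: [0.539, -0.1334, 0.1013]
orientation: [-2.219, -2.223, -0.001]
contact_force: [1.0, 0.4, -1.0]
grip_width: 0.0174
gripper_force: 97.5
[ 0.53896798 -0.1334103   0.10126986] [ 0.96904705  0.38437304 -1.02307523]
214 (array([ 0.53883441, -0.15365595,  0.06437222]), array([ 0.01638663, -0.02358957,  0.99958742]), 129)
```

View pics/above.png

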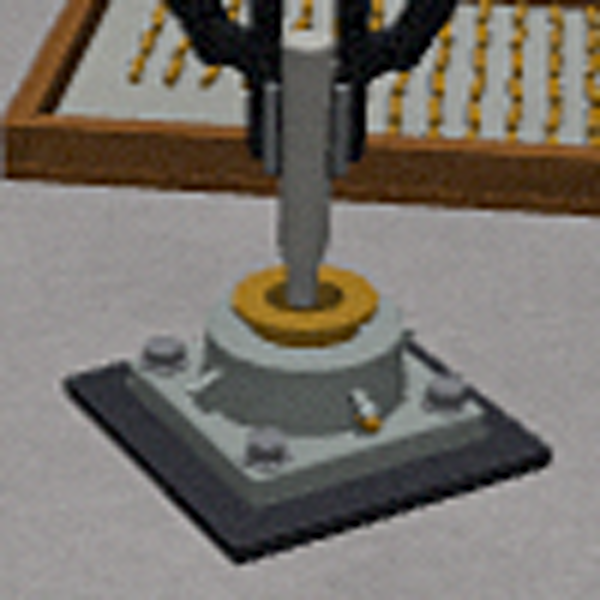

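The tip hangs over the +y side of the cup, and the tilt from this view agrees with the top view: about 0.027 rad, high toward +y with a little −x. Touching down gently.

```bash
python3 -m pendant '{"translation":[[-0.08,-0.04,-0.12],[-0.08,-0.04,-0.24],[-0.08,-0.04,-0.32],[-0.08,-0.04,-0.36],[-0.08,-0.04,-0.40],[-0.08,-0.04,-0.42],[-0.08,-0.04,-0.42]],"delta_rot":[[0,0,0],[0,0,0],[0,0,0],[0,0,0],[0,0,0],[0,0,0],[0,0,0]]}'
```

```text
clock: 8.0
tcp_pos: [0.5368, -0.1356, 0.0909]
orientation: [2.222, 2.221, 0.0]
contact_force: [-0.3, 0.1, 1.1]
grip_width: 0.0181
gripper_force: 97.7
```

```bash
python3 -m pendant '{"translation":[[0,0,-0.02],[0,0,-0.02]],"delta_rot":[[0,0,0],[0,0,0]]}'; python3 -m pendant '{"translation":[[0,0,-0.02],[0,0,-0.02]],"delta_rot":[[0,0,0],[0,0,0]]}'; python3 -m pendant '{"translation":[[0,0,-0.02],[0,0,-0.02]],"delta_rot":[[0,0,0],[0,0,0]]}'
```

```text
clock: 8.25
tcp_pos: [0.5367, -0.1356, 0.0904]
orientation: [2.222, 2.221, 0.0]
contact_force: [-0.2, 0.9, 1.9]
grip_width: 0.0184
gripper_force: 97.8
clock: 8.5
tcp_pos: [0.5367, -0.1354, 0.0897]
orientation: [-2.221, -2.221, -0.0]
contact_force: [-1.0, 2.0, 2.8]
grip_width: 0.0177
gripper_force: 97.8
clock: 8.75
tcp_pos: [0.5367, -0.1355, 0.0892]
orientation: [-2.221, -2.221, -0.0]
contact_force: [0.4, 1.2, 2.9]
grip_width: 0.0177
gripper_force: 97.9
```

```bash
cat > cup.py <<'E'
from m import *
o=get_obs()
N=[];C=[];F=[]
for k in range(3):
    im,d=grab_frame("side"); P=cloud("side",d); F.append(get_obs()["contact_force"])
    bm=brass(im); bm[:150]=0;bm[185:]=0;bm[:,:250]=0;bm[:,300:]=0
    q=P[bm]; q=q[(q[:,2]>.052)]; c,n,l=plane(q); N.append(n); C.append(c[2]+(n[0]*(c[0]-.538)+n[1]*(c[1]+.158))/n[2])
n=np.mean(N,0); print("slope x,y (z rises with):",(-n[:2]).round(4),"centre top z",np.mean(C).round(4),"n",l,"tcp",o["tcp_pos"].round(4),"F",np.mean(F,0).round(1),o["moment"].round(2))
E
python3 cup.py; python3 -m pendant '{"translation":[[0,0,-0.02],[0,0,-0.02]],"delta_rot":[[0,0,0],[0,0,0]]}'; python3 -m pendant '{"translation":[[0,0,-0.02],[0,0,-0.02]],"delta_rot":[[0,0,0],[0,0,0]]}';python3 cup.py
```

```text
slope x,y (z rises with): [-0.0099  0.1354] centre top z 0.062 n 185 tcp [ 0.5367 -0.1355  0.0892] F [-0.9  2.   3.7] [0.5  0.33 0.01]
clock: 9.15
tcp_pos: [0.5367, -0.1355, 0.0887]
orientation: [-2.222, -2.221, -0.0]
contact_force: [-0.5, 2.3, 2.8]
grip_width: 0.018
gripper_force: 98.0
clock: 9.4
tcp_pos: [0.5367, -0.1356, 0.0882]
orientation: [-2.222, -2.221, -0.0]
contact_force: [-1.5, 2.9, 2.9]
grip_width: 0.0181
gripper_force: 98.0
slope x,y (z rises with): [-0.006   0.1257] centre top z 0.0615 n 123 tcp [ 0.5367 -0.1356  0.0882] F [-0.7  2.4  3.6] [0.72 0.24 0.06]
```

```bash
cat > cup.py <<'E'
from m import *
def fit(names=("side",),K=3):
    Q=[]
    for k in range(K):
        for n in names:
            im,d=grab_frame(n); P=cloud(n,d); r=np.hypot(P[...,0]-.538,P[...,1]+.1575)
            Q.append(P[brass(im)&(r<.0275)&(r>.0185)&(P[...,2]>.052)&(P[...,2]<.07)])
    q=np.concatenate(Q); w=q
    for _ in range(5):
        A=np.c_[w[:,0]-.538,w[:,1]+.158,np.ones(len(w))]; s=np.linalg.lstsq(A,w[:,2],rcond=None)[0]
        r=abs(np.c_[q[:,0]-.538,q[:,1]+.158,np.ones(len(q))]@s-q[:,2]); w=q[r<max(.0015,2*np.median(r))]
    return s,len(w),len(q),np.median(r)
if __name__=="__main__":
    o=get_obs(); s=fit(); print("slope x,y",s[0][:2].round(4),"centre top z",s[0][2].round(4),s[1:],"tcp",o["tcp_pos"].round(4),"F",o["contact_force"].round(1))
E
python3 cup.py
python3 - <<'E'
from m import *
z=np.load("side0.npz"); import cup
cup.grab_frame=lambda n:(z["im"],z["d"]); print("start",cup.fit())
im,d=grab_frame("side"); v,u=160,275
cv2.imwrite("pics/p2.png",cv2.resize(im[v-50:v+50,u-50:u+50],(600,600),interpolation=cv2.INTER_CUBIC)[:,:,::-1])
E
```

```text
slope x,y [-0.0049 -0.0406] centre top z 0.0629 (248, 310, np.float64(0.0006639684719544521)) tcp [ 0.5368 -0.1357  0.0883] F [-0.7  2.6  3.8]
start (array([-0.01991475,  0.02016458,  0.06437088]), 309, 441, np.float64(0.000836750696334182))
```

View pics/p2.png

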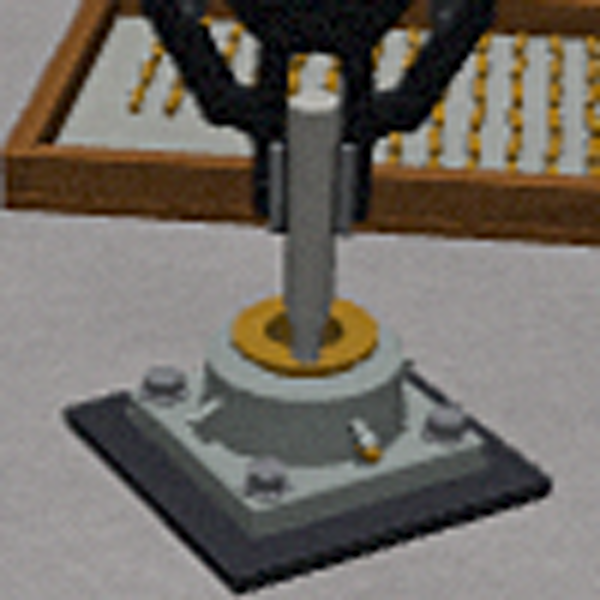

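The first push worked: the +y side is now low (slope about −0.04) and the centre is 1.5 mm down, at around 4–5 N and 0.025 rad per mm. Now the −y side.

```bash
python3 -m pendant '{"translation":[[0,0,0.2],[0.05,-0.9,0.2],[0.05,-1.81,0.2],[0.05,-1.81,0.15],[0.05,-1.81,0.1],[0.05,-1.81,0.07],[0.05,-1.81,0.04],[0.05,-1.81,0.01],[0.05,-1.81,-0.01],[0.05,-1.81,-0.01]],"delta_rot":[[0,0,0],[0,0,0],[0,0,0],[0,0,0],[0,0,0],[0,0,0],[0,0,0],[0,0,0],[0,0,0],[0,0,0]]}';python3 cup.py
```

```text
clock: 11.0
tcp_pos: [0.5382, -0.1807, 0.0881]
orientation: [2.221, 2.221, 0.001]
contact_force: [-0.8, 1.4, 3.1]
grip_width: 0.0177
gripper_force: 97.8
slope x,y [-0.0047  0.0029] centre top z 0.0621 (279, 376, np.float64(0.00071282503169353)) tcp [ 0.5382 -0.1807  0.0881] F [-0.8  1.4  3.1]
```

```bash
python3 -m pendant '{"translation":[[0,0,-0.03],[0,0,-0.05],[0,0,0.17],[0,0.9,0.17],[0,1.81,0.17],[0,1.81,0.12],[0,1.81,0.06],[0,1.81,0.03],[0,1.81,0],[0,1.81,-0.03],[0,1.81,-0.06],[0,1.81,-0.06]],"delta_rot":[[0,0,0],[0,0,0],[0,0,0],[0,0,0],[0,0,0],[0,0,0],[0,0,0],[0,0,0],[0,0,0],[0,0,0],[0,0,0],[0,0,0]]}';python3 cup.py
```

```text
clock: 12.65
tcp_pos: [0.5379, -0.1359, 0.0865]
orientation: [2.222, 2.221, -0.0]
contact_force: [-0.7, -0.6, 1.2]
grip_width: 0.0177
gripper_force: 98.0
slope x,y [ 0.0018 -0.0132] centre top z 0.0606 (242, 285, np.float64(0.0005381681238176839)) tcp [ 0.5379 -0.1359  0.0865] F [-0.7 -0.6  1.2]
```

```bash
python3 -m pendant '{"translation":[[0,0,0.17],[-0.9,-0.9,0.17],[-0.9,-0.9,0.1],[-0.9,-0.9,0.05],[-0.9,-0.9,0.02],[-0.9,-0.9,-0.01],[-0.9,-0.9,-0.04],[-0.9,-0.9,-0.04]],"delta_rot":[[0,0,0],[0,0,0],[0,0,0],[0,0,0],[0,0,0],[0,0,0],[0,0,0],[0,0,0]]}';python3 cup.py
python3 -m pendant '{"translation":[[0,0,0.21],[0.9,0,0.21],[1.8,0,0.21],[1.8,0,0.14],[1.8,0,0.1],[1.8,0,0.07],[1.8,0,0.04],[1.8,0,0.01],[1.8,0,-0.01],[1.8,0,-0.01]],"delta_rot":[[0,0,0],[0,0,0],[0,0,0],[0,0,0],[0,0,0],[0,0,0],[0,0,0],[0,0,0],[0,0,0],[0,0,0]]}';python3 cup.py
```

```text
clock: 13.8
tcp_pos: [0.5158, -0.1578, 0.0857]
orientation: [2.221, 2.222, 0.001]
contact_force: [-0.8, 0.5, 2.9]
grip_width: 0.018
gripper_force: 97.8
slope x,y [ 0.0278 -0.0119] centre top z 0.0601 (268, 335, np.float64(0.0005884714479796466)) tcp [ 0.5158 -0.1578  0.0857] F [-0.8  0.5  2.9]
clock: 15.2
tcp_pos: [0.5603, -0.1582, 0.0853]
orientation: [-2.222, -2.221, 0.0]
contact_force: [-1.5, 0.1, 3.7]
grip_width: 0.018
gripper_force: 98.1
slope x,y [-0.0131 -0.0165] centre top z 0.0595 (276, 323, np.float64(0.0006439452186169856)) tcp [ 0.5603 -0.1582  0.0853] F [-1.5  0.1  3.7]
```

```bash
python3 -m pendant '{"translation":[[0,0,0.2],[-0.9,-0.9,0.2],[-0.9,-0.9,0.13],[-0.9,-0.9,0.08],[-0.9,-0.9,0.05],[-0.9,-0.9,0.02],[-0.9,-0.9,-0.01],[-0.9,-0.9,-0.04],[-0.9,-0.9,-0.04]],"delta_rot":[[0,0,0],[0,0,0],[0,0,0],[0,0,0],[0,0,0],[0,0,0],[0,0,0],[0,0,0],[0,0,0]]}';python3 cup.py
python3 -m pendant '{"translation":[[0,0,0.21],[-0.9,0.9,0.21],[-0.9,0.9,0.14],[-0.9,0.9,0.1],[-0.9,0.9,0.07],[-0.9,0.9,0.04],[-0.9,0.9,0.01],[-0.9,0.9,-0.01],[-0.9,0.9,-0.01]],"delta_rot":[[0,0,0],[0,0,0],[0,0,0],[0,0,0],[0,0,0],[0,0,0],[0,0,0],[0,0,0],[0,0,0]]}';python3 cup.py
```

```text
clock: 16.48
tcp_pos: [0.5384, -0.1805, 0.0845]
orientation: [2.221, 2.221, 0.001]
contact_force: [-0.5, 1.1, 3.0]
grip_width: 0.0179
gripper_force: 98.1
slope x,y [-0.0106  0.0238] centre top z 0.0589 (275, 335, np.float64(0.0006057458446863048)) tcp [ 0.5384 -0.1805  0.0845] F [-0.5  1.1  3. ]
clock: 17.75
tcp_pos: [0.5155, -0.1585, 0.0841]
orientation: [2.222, 2.221, -0.0]
contact_force: [-0.7, -1.4, 3.2]
grip_width: 0.0179
gripper_force: 98.1
slope x,y [0.0273 0.017 ] centre top z 0.0584 (258, 311, np.float64(0.0006985114530323674)) tcp [ 0.5155 -0.1585  0.0841] F [-0.7 -1.4  3.2]
```

```bash
python3 -m pendant '{"translation":[[0,0,0.2],[0.9,0.9,0.2],[0.9,0.9,0.13],[0.9,0.9,0.08],[0.9,0.9,0.05],[0.9,0.9,0.02],[0.9,0.9,-0.01],[0.9,0.9,-0.03],[0.9,0.9,-0.03]],"delta_rot":[[0,0,0],[0,0,0],[0,0,0],[0,0,0],[0,0,0],[0,0,0],[0,0,0],[0,0,0],[0,0,0]]}';python3 cup.py
python3 -m pendant '{"translation":[[0,0,0.21],[0.9,-0.9,0.21],[0.9,-0.9,0.14],[0.9,-0.9,0.1],[0.9,-0.9,0.07],[0.9,-0.9,0.04],[0.9,-0.9,0.01],[0.9,-0.9,-0.01],[0.9,-0.9,-0.01]],"delta_rot":[[0,0,0],[0,0,0],[0,0,0],[0,0,0],[0,0,0],[0,0,0],[0,0,0],[0,0,0],[0,0,0]]}';python3 cup.py
```

```text
clock: 19.02
tcp_pos: [0.5375, -0.1359, 0.0834]
orientation: [-2.222, -2.221, 0.001]
contact_force: [-3.2, -0.6, 5.2]
grip_width: 0.0179
gripper_force: 98.4
slope x,y [ 0.0125 -0.0259] centre top z 0.0577 (241, 286, np.float64(0.0005752215657427937)) tcp [ 0.5375 -0.1359  0.0834] F [-3.2 -0.6  5.2]
clock: 20.3
tcp_pos: [0.5604, -0.1579, 0.0834]
orientation: [-2.221, -2.221, 0.0]
contact_force: [-2.5, 2.3, 5.3]
grip_width: 0.0178
gripper_force: 98.4
slope x,y [-0.0159 -0.0101] centre top z 0.0574 (263, 311, np.float64(0.0005948759105389792)) tcp [ 0.5604 -0.1579  0.0834] F [-2.5  2.3  5.3]
```

```bash
python3 -m pendant '{"translation":[[0,0,0.2],[-0.9,-0.9,0.2],[-0.9,-0.9,0.12],[-0.9,-0.9,0.07],[-0.9,-0.9,0.04],[-0.9,-0.9,0.01],[-0.9,-0.9,-0.01],[-0.9,-0.9,-0.02],[-0.9,-0.9,-0.02]],"delta_rot":[[0,0,0],[0,0,0],[0,0,0],[0,0,0],[0,0,0],[0,0,0],[0,0,0],[0,0,0],[0,0,0]]}';python3 cup.py
python3 -m pendant '{"translation":[[0,0,0.21],[-0.9,0.9,0.21],[-0.9,0.9,0.14],[-0.9,0.9,0.1],[-0.9,0.9,0.07],[-0.9,0.9,0.04],[-0.9,0.9,0.01],[-0.9,0.9,-0.01],[-0.9,0.9,-0.01]],"delta_rot":[[0,0,0],[0,0,0],[0,0,0],[0,0,0],[0,0,0],[0,0,0],[0,0,0],[0,0,0],[0,0,0]]}';python3 cup.py
```

```text
clock: 21.58
tcp_pos: [0.5386, -0.1801, 0.0833]
orientation: [2.221, 2.221, 0.001]
contact_force: [-2.6, 1.8, 6.1]
grip_width: 0.0177
gripper_force: 98.6
slope x,y [0.0037 0.    ] centre top z 0.0572 (287, 339, np.float64(0.0005542388185932681)) tcp [ 0.5386 -0.1801  0.0833] F [-2.6  1.8  6.1]
clock: 22.85
tcp_pos: [0.5159, -0.1586, 0.0832]
orientation: [2.221, 2.22, -0.0]
contact_force: [-3.2, 1.2, 8.5]
grip_width: 0.018
gripper_force: 99.0
slope x,y [ 0.0019 -0.0042] centre top z 0.0573 (255, 311, np.float64(0.0005977340141888748)) tcp [ 0.5159 -0.1586  0.0832] F [-3.2  1.2  8.5]
```

Level, with contact stiffening at TCP z 0.0832, so the cup is close to home. Now firming up each point in turn and watching the force.

```bash
python3 -m pendant '{"translation":[[0,0,-0.01],[0,0,-0.02],[0,0,-0.02]],"delta_rot":[[0,0,0],[0,0,0],[0,0,0]]}'; python3 -m pendant '{"translation":[[0,0,-0.01],[0,0,-0.02],[0,0,-0.02]],"delta_rot":[[0,0,0],[0,0,0],[0,0,0]]}'
```

```text
clock: 23.38
tcp_pos: [0.5159, -0.1586, 0.0832]
orientation: [2.221, 2.22, -0.0]
contact_force: [-4.4, -1.5, 13.0]
grip_width: 0.0181
gripper_force: 99.3
clock: 23.75
tcp_pos: [0.516, -0.1587, 0.0831]
orientation: [2.221, 2.22, -0.001]
contact_force: [-4.5, 0.3, 16.1]
grip_width: 0.0178
gripper_force: 99.8
```

```bash
python3 -m pendant '{"translation":[[0,0,0.25],[0.9,0.9,0.25],[0.9,0.9,0.18],[0.9,0.9,0.12],[0.9,0.9,0.08],[0.9,0.9,0.05],[0.9,0.9,0.02],[0.9,0.9,0],[0.9,0.9,0]],"delta_rot":[[0,0,0],[0,0,0],[0,0,0],[0,0,0],[0,0,0],[0,0,0],[0,0,0],[0,0,0],[0,0,0]]}';python3 cup.py
python3 -m pendant '{"translation":[[0,0,0.25],[0.9,-0.9,0.25],[0.9,-0.9,0.18],[0.9,-0.9,0.12],[0.9,-0.9,0.08],[0.9,-0.9,0.05],[0.9,-0.9,0.02],[0.9,-0.9,0],[0.9,-0.9,0]],"delta_rot":[[0,0,0],[0,0,0],[0,0,0],[0,0,0],[0,0,0],[0,0,0],[0,0,0],[0,0,0],[0,0,0]]}';python3 cup.py
python3 -m pendant '{"translation":[[0,0,0.25],[-0.9,-0.9,0.25],[-0.9,-0.9,0.18],[-0.9,-0.9,0.12],[-0.9,-0.9,0.08],[-0.9,-0.9,0.05],[-0.9,-0.9,0.02],[-0.9,-0.9,0],[-0.9,-0.9,0]],"delta_rot":[[0,0,0],[0,0,0],[0,0,0],[0,0,0],[0,0,0],[0,0,0],[0,0,0],[0,0,0],[0,0,0]]}';python3 cup.py
```

```text
clock: 24.88
tcp_pos: [0.5375, -0.1364, 0.0831]
orientation: [2.223, 2.219, -0.002]
contact_force: [-7.1, 1.1, 19.3]
grip_width: 0.0182
gripper_force: 100.1
slope x,y [-0.001  -0.0021] centre top z 0.0571 (249, 289, np.float64(0.000602360460938367)) tcp [ 0.5375 -0.1364  0.0831] F [-7.1  1.1 19.3]
clock: 26.15
tcp_pos: [0.5599, -0.1579, 0.0832]
orientation: [2.221, 2.222, -0.002]
contact_force: [-6.0, 0.2, 17.1]
grip_width: 0.0179
gripper_force: 100.0
slope x,y [-0.0017  0.0009] centre top z 0.0571 (243, 302, np.float64(0.0005752418381375045)) tcp [ 0.5599 -0.1579  0.0832] F [-6.   0.2 17.1]
clock: 27.42
tcp_pos: [0.5388, -0.1798, 0.0831]
orientation: [2.22, 2.222, 0.0]
contact_force: [-6.0, 1.4, 16.9]
grip_width: 0.0179
gripper_force: 99.9
slope x,y [0.0053 0.0034] centre top z 0.0571 (278, 339, np.float64(0.0006588182263805309)) tcp [ 0.5388 -0.1798  0.0831] F [-6.   1.4 16.9]
```

All four points stop at 0.0831 and the flange is level. Now the last firm push, held.

```bash
python3 -m pendant '{"translation":[[0,0,-0.015],[0,0,-0.03],[0,0,-0.03]],"delta_rot":[[0,0,0],[0,0,0],[0,0,0]]}';python3 -m pendant '{"translation":[[0,0,0],[0,0,0],[0,0,0],[0,0,0]],"delta_rot":[[0,0,0],[0,0,0],[0,0,0],[0,0,0]]}'; python3 cup.py
```

```text
clock: 27.95
tcp_pos: [0.5389, -0.1799, 0.0831]
orientation: [2.22, 2.221, 0.0]
contact_force: [-7.5, 2.0, 22.6]
grip_width: 0.0176
gripper_force: 100.5
clock: 28.45
tcp_pos: [0.5389, -0.1798, 0.0831]
orientation: [2.22, 2.221, 0.0]
contact_force: [-7.6, 1.1, 21.6]
grip_width: 0.018
gripper_force: 100.5
slope x,y [0.002  0.0027] centre top z 0.057 (278, 331, np.float64(0.0005624902991051284)) tcp [ 0.5389 -0.1798  0.0831] F [-7.6  1.1 21.6]
```

```bash
python3 -m pendant '{"translation":[[0,0,0.4],[0,0,1.4],[0.1,1.4,1.4],[0.3,3.5,1.4],[0.5,5.7,1.4],[0.7,7.9,1.4],[0.9,10,1.4],[0.9,11.3,1.4],[0.9,11.74,1.4],[0.9,11.74,1.4],[0.9,11.74,1.4]],"delta_rot":[[0,0,0],[0,0,0],[0,0,0],[0,0,0],[0,0,0],[0,0,0],[0,0,0],[0,0,0],[0,0,0],[0,0,0],[0,0,0]]}';python3 drift.py pics/back.png
```

```text
clock: 29.98
tcp_pos: [0.5606, 0.1106, 0.1153]
orientation: [2.224, 2.218, -0.002]
contact_force: [-0.4, -0.3, -0.8]
grip_width: 0.0179
gripper_force: 98.0
tcp 0.5606137729187151 0.11063569119436542 0.11525367860566259 n 231 z range [0.0894 0.0898 0.0902 0.0903] 0.14466741761657068
0.0894 x 0.5557 0.5669 xm 0.5613 yfront 0.1156 21
0.0974 x 0.5558 0.5669 xm 0.5613 yfront 0.1159 22
0.1054 x 0.5525 0.57 xm 0.5612 yfront 0.1188 23
0.1134 x 0.5522 0.57 xm 0.5611 yfront 0.1194 40
0.1214 x 0.5522 0.5698 xm 0.561 yfront 0.1197 40
0.1294 x 0.5522 0.5698 xm 0.561 yfront 0.1196 44
0.1374 x 0.551 0.5697 xm 0.5603 yfront 0.1195 41
```

```bash
python3 -m pendant '{"translation":[[0.03,0.13,0],[0.03,0.13,0],[0.03,0.13,0]],"delta_rot":[[0,0,0],[0,0,0],[0,0,0]]}'
python3 - <<'E'
from h import *
for i in range(3): grab_frame("side"); print(get_obs()["tcp_pos"].round(4))
E
```

```text
clock: 30.4
tcp_pos: [0.5612, 0.1159, 0.1155]
orientation: [2.222, 2.221, -0.0]
contact_force: [0.6, 0.2, -1.1]
grip_width: 0.0179
gripper_force: 98.0
[0.5612 0.1159 0.1155]
[0.5612 0.1159 0.1155]
[0.5611 0.1159 0.1155]
```

```bash
python3 -m pendant '{"translation":[[0,-0.08,0],[0,-0.08,-0.3],[0,-0.08,-0.8],[0,-0.08,-1.2],[0,-0.08,-1.5],[0,-0.08,-1.7],[0,-0.08,-1.9],[0,-0.08,-1.9]],"delta_rot":[[0,0,0],[0,0,0],[0,0,0],[0,0,0],[0,0,0],[0,0,0],[0,0,0],[0,0,0]]}'
```

```text
clock: 31.55
tcp_pos: [0.561, 0.114, 0.0677]
orientation: [-2.221, -2.221, 0.001]
contact_force: [-0.0, 1.6, -0.7]
grip_width: 0.018
gripper_force: 98.0
```

Entering freely. Down to the socket floor.

```bash
python3 -m pendant '{"translation":[[0,0,-0.3],[0,0,-0.6],[0,0,-0.9],[0,0,-1.08],[0,0,-1.16],[0,0,-1.2],[0,0,-1.2]],"delta_rot":[[0,0,0],[0,0,0],[0,0,0],[0,0,0],[0,0,0],[0,0,0],[0,0,0]]}'
```

```text
clock: 32.42
tcp_pos: [0.5613, 0.1141, 0.0381]
orientation: [2.222, 2.221, 0.0]
contact_force: [0.2, -0.5, -1.3]
grip_width: 0.0179
gripper_force: 98.0
```

```bash
python3 -m pendant '{"translation":[[0,0,-0.03],[0,0,-0.05],[0,0,-0.05]],"delta_rot":[[0,0,0],[0,0,0],[0,0,0]]}'
```

```text
clock: 32.8
tcp_pos: [0.5611, 0.114, 0.0367]
orientation: [-2.222, -2.221, 0.0]
contact_force: [0.5, 0.1, 0.1]
grip_width: 0.0179
gripper_force: 98.0
```

```bash
python3 -m pendant '{"translation":[[0,0,0],[0,0,0],[0,0,0],[0,0,0],[0,0,0],[0,0,0]],"delta_rot":[[0,0,0],[0,0,0],[0,0,0],[0,0,0],[0,0,0],[0,0,0]]}' 1; python3 -m pendant '{"translation":[[0,0,0.5],[0,0,1.3],[0,0,2.5],[0,0,4],[0,0,5.5],[0,-1.5,6],[0,-3.5,6],[-1,-5.5,6],[-2,-6.5,6],[-2.5,-7,6],[-2.5,-7,6],[-2.5,-7,6]],"delta_rot":[[0,0,0],[0,0,0],[0,0,0],[0,0,0],[0,0,0],[0,0,0],[0,0,0],[0,0,0],[0,0,0],[0,0,0],[0,0,0],[0,0,0]]}'
python3 - <<'E'
from m import *
from cup import fit
print(fit())
im,d=grab_frame("side"); P=cloud("side",d)
m=(abs(P[...,1]-.114)<.02)&(abs(P[...,0]-.561)<.02)&(P[...,2]>.053)&(P[...,2]<.14); q=P[m]
print("drift top",np.sort(q[:,2])[-4:])
for a in (.06,.08,.1):
    s=q[(q[:,2]>a)&(q[:,2]<a+.015)]; print(a,s[:,0].min(),s[:,0].max(),np.percentile(s[:,1],90))
t,_=grab_frame("top")
A=cv2.resize(im[120:340,180:400],(400,400)); B=cv2.resize(t[80:280,130:390],(400,308)); B=np.vstack([B,np.zeros((92,400,3),np.uint8)])
cv2.imwrite("pics/end.png",np.hstack([A,B])[:,:,::-1])
E
```

```text
clock: 33.55
tcp_pos: [0.5612, 0.1141, 0.0367]
orientation: [-2.222, -2.221, -0.0]
contact_force: [0.6, -0.2, 0.6]
grip_width: 0.0853
gripper_force: 0.0
clock: 35.05
tcp_pos: [0.4998, -0.0594, 0.1874]
orientation: [2.219, 2.223, 0.003]
contact_force: [0.3, -0.4, 0.3]
grip_width: 0.0853
gripper_force: 0.0
(array([-0.00644153,  0.00273701,  0.05710643]), 288, 356, np.float64(0.000597960721997963))
drift top [0.12107519 0.12165564 0.12177296 0.12212945]
0.06 0.5519700556594832 0.5623375043244578 0.12317218141022523
0.08 0.5519020241002666 0.563955361612908 0.12322001173118106
0.1 0.5519522879813675 0.5695340908472702 0.12305527294224851
```

View pics/end.png

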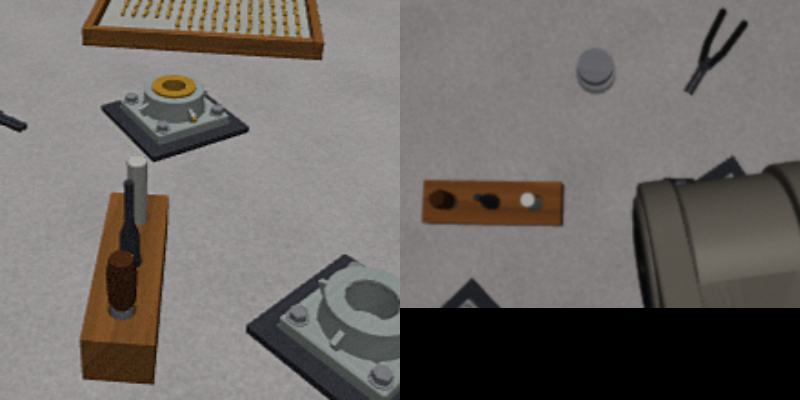

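The drift is back upright in its socket, at crop (137,190). The cup sits flush at crop (174,88), and the other tools, jar and pliers look undisturbed. Handing in.

```bash
python3 -c "
from bench import hand_in; print(hand_in())"
```

```text
the job is handed in; nothing more can be done
None
```

The cup is home and measured level to within the camera's noise, it stayed solid under a push of about 22 N held for over 0.5 s, the drift is back upright in its socket, and the job was handed in at about 35 s.

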